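Pulse the almond mill by its bayonet lid

TASK

Close the almond mill with its own lid (black, with two lugs and a straight grip bar): lower its lugs into the notches of the mill's collar until it sits fully down, then turn it clockwise, seen from above, against the spring to the pulse mark, 45 degrees on, half of the quarter turn to the lock. Finish while holding the lid there in the gripper; it must never click into the lock, or the mill runs on and the almonds turn to paste. Leave the jar, the jar's lid and the scoop where they are.

Things in the scene. Friction and masses are not known exactly. Their poses are not given: they have to be found in the camera images.
- mill: Almond mill, fixed to the counter: round upright housing, 125 mm across, 130 mm high, metal below, black collar on top, open steel bowl of almonds. Origin on its axis at the counter, z up. In the collar's top lies a steel bayonet ring (inner radius 47.5 mm, bevelled; top 130 mm, underside 122 mm above the counter) with entry notches at the mill's +x and -x; lugs turn below it.
- mill_seat (a point): On the mill's axis, at its flat seat 112 mm above the counter: the lid's origin lies here when the lid is seated (lugs then have 3 mm of play below the ring). Its axes are the mill's.
- notch (a point): Entry notch at the mill's +x, on the axis line of the notch, 50 mm from the mill's axis, at the ring's top (130 mm up). The notch is 22 mm wide with bevelled sides and reaches out to radius 52 mm; a second one lies at -x.
- pulse_mark (a point): Black line on top of the steel ring, 55 mm from the mill's axis, 45 degrees clockwise (seen from above) of the +x notch: the pulse mark. A like line belongs to the other notch. Pairs of lines 90 degrees clockwise of the notches mark the lock.
- lid: The mill's lid, loose on the counter, right way up, black, about 160 g: a round plug 90 mm across, 26 mm high, with two lugs at its foot at its +x and -x, and on top a straight grip bar along its x: 62 mm long, 22 mm wide, from 26 to 55 mm above the underside. Origin at the centre of the underside, z up. Same when turned half round. It enters with its x along the mill's x, either way round.
- lid_lug (a point): Outer end of the lid's +x lug, 50.5 mm from its axis. The lugs are 16 mm wide and 7 mm high, level with the underside, so the notches leave 3 mm (about 3 degrees) either side and the ring 2 mm around.
- lid_grip (a point): Middle of the lid's grip bar, 46 mm above the underside: pinch it here across its 22 mm width (the lid's y). Fingertips may go down to 28 mm above the underside. Its axes are the lid's.
- switch_ring (a joint): Sprung switch ring hidden under the bayonet ring, pushed by the lid's lugs. Rad, 0 at rest, grows as the lid turns clockwise: the lid's angle from entry less about 0.07, so about 0.71 at the pulse mark. The spring turns a lid let go back: 0.05 N m plus 0.35 per rad. The lock's sprung catch is felt from about 1.0 and clicks in at about 1.4.
- jar_lid: Bystander: pale wooden lid of the almond jar, a plain disc 94 mm across and 18 mm high with a round knob (to 44 mm), no lugs, loose on the counter. Origin at the centre of its underside. It and the mill's lid lie on either side of the mill, in either order. Not to be disturbed.
- almond_jar: Bystander: white jar full of almonds, 100 mm across and 120 mm high, open. Origin at the centre of its underside. Not to be disturbed.
- scoop: Bystander: steel scoop with a wooden handle, lying along its x, 170 mm long, 32 mm high. Origin at the rear of its blade, on the counter. Not to be disturbed.

How it is judged:
On the way, in this order (a step that is already met when the one before it is completed fails the run):
1. the mill's lid is lifted off the counter in the fingers (height (world z) of lid above 0.03 m and contact force between the fingers and lid above 1 N), for 0.1 s.
2. the lid sits down on the mill's seat with its lugs through the notches, not yet turned far (z of lid in the frame of mill below 0.116 m and horizontal distance between lid and mill below 0.005 m and angle between the x axis of lid and the x axis of mill, either way round below 0.4 rad and angle between lid's own z axis and vertical below 0.1 rad), for 0.05 s.
At the end, for the whole second after the job is handed in: The lid is seated in the mill (within 5 mm of its axis, upright, its lugs under the bayonet ring) and is held by the fingers, still and against the spring, 35 to 55 degrees clockwise of the entry notches, through the last second (z of lid in the frame of mill between 0.108 and 0.117 m and horizontal distance between lid and mill below 0.005 m and angle between lid's own z axis and vertical below 0.1 rad and angle between the x axis of lid and the x axis of mill, either way round between 0.61 and 0.96 rad and value of joint switch_ring between 0.5 and 0.95 rad and velocity of joint switch_ring between -0.15 and 0.15 rad/s and contact force between the fingers and lid above 2 N); the arm keeps its last pose, push and grip.
It fails at once if the lid is turned on until it clicks into the lock (value of joint switch_ring above 1.36 rad).
It fails at once if the jar's lid is disturbed (distance of jar_lid from where it was at the start of the episode above 0.03 m or angle between jar_lid's own z axis and vertical above 0.3 rad).
It fails at once if the almond jar is disturbed (distance of almond_jar from where it was at the start of the episode above 0.03 m or angle between almond_jar's own z axis and vertical above 0.3 rad).
It fails at once if the scoop is disturbed (distance of scoop from where it was at the start of the episode above 0.03 m).
It also fails if it takes over 51 s, if anything falls off the work surface, if the arm or the gripper's body presses on something with over 40 N, if the wrist force passes 120 N, or if a joint passes its speed limit or range.

ROBOT

A 6-joint arm with a two-finger parallel gripper is mounted at the origin on the work surface. World frame = base frame: x ahead of the robot, y to its left, z up, the work surface at z = 0. Lengths are in m, angles in rad, forces in N, time in s.
With the tool pointing down it reaches from about 0.375 to 0.975 m from the base axis. Payload 3.8 kg.
Tool frame: the origin (TCP) lies between the finger pads; the fingertips stand 19 mm ahead of it and the grasp point (between the pads) is the TCP; z points along the fingers, y is the line along which they close (so a half turn about z gives the same grasp; the last joint's range is limited). The gripper opens to 88 mm and grips with 3 to 60 N. Pads are 18 mm wide; open, the fingers measure 123 mm over their backs; the gripper's body (75 mm by 187 mm) begins 45 mm behind the grasp point.
Start: joints at [-1.299, 0.264, 1.604, -0, 1.274, -0.037], TCP at [0.205, -0.643, 0.258] pointing down, gripper open.
Joint ranges: [-2.63, 2.63], [-0.94, 2.18], [0.31, 2.57], [-1.31, 4.45], [0, 2.66], [-2.55, 2.55]. Speed limits (rad/s): [2.57, 2.57, 3.14, 3.14, 3.14, 3.14].

INTERFACE

Orientations are given as a unit quaternion [x, y, z, w].
In Python, from rig import env gives the robot as it stands.
- The arm moves only by the tool run_rows, called after "Emit:" as name([rows], argument=value, ...), one row to a line, values as JSON. Schema: {"type":"object","properties":{"segments":{"type":"object","properties":{"dx":{"type":"array","items":{"type":"number"},"minItems":1,"maxItems":8},"dy":{"type":"array","items":{"type":"number"},"minItems":1,"maxItems":8},"dz":{"type":"array","items":{"type":"number"},"minItems":1,"maxItems":8},"turn":{"type":"array","items":{"type":"number"},"minItems":1,"maxItems":8},"finger_gap":{"type":"array","items":{"type":"number"},"minItems":1,"maxItems":8}},"additionalProperties":false,"required":["dx","dy","dz","turn","finger_gap"]},"only":{"type":"string"},"quiet":{"type":"boolean"},"lines":{"type":"string"}},"required":["segments"],"additionalProperties":false}. segments is an object with one list for each field, all of the same length, 1 to 8, a row being the entries at one place: dx, dy, dz (the shift in m), turn (a turn about the tool's z in rad), finger_gap (the finger opening in m); each row is the pose to reach, as a shift and turn from the pose commanded when the call began, along the tool's axes at that moment; what a row does not reach only later rows make up. A row lasts 1/10 s, in which the tool goes at most 0.05 m and 0.15 rad, less where a joint would pass 70% of its speed; a pose out of reach is approached as far as the arm can. The fingers move at their own pace and stop on an object; the grip force is fixed at half the most. Time passes only in rows, so rows that do not move let the fingers close. The tool returns the time, the measured TCP pose, the force, the opening and the grip force at its end. only (a regular expression) keeps the lines of the reply that match it, lines (a string "A,B") keeps lines A to B, and quiet returns only ok. Input that does not fit is refused with a message, and nothing moves.
- env.get_obs(): the state, without advancing time (a new reading comes with each control period).
- env.camera(name): name is "side" or "top" or "wrist"; returns a dict with "color" (400x640x3 uint8, red, green, blue), "K" (3x3 intrinsics, pixels), "k1" (the pictures are not rectified: a ray, as slopes to the right and down, at radius r is drawn at 1 + k1 r^2 times it, then the intrinsics apply), "extrinsics" (4x4, takes a point from camera to world coordinates). Camera axes: x right, y up, looking along -z (the intrinsics and any distortion apply to the point x, -y, -z); pixel columns grow to the right and rows downward; lengths in m; the calibration is good to about 2 mm. A picture is of the moment at which its call begins. There is no depth.
- env.job_done(): hands the job in; it is judged then, once.
The state is a dict: "time": time; "joint_positions": joint angles; "qvel": joint speeds; "joint_torque": joint torques, N m; "eef_pos": TCP position; "ee_rot": TCP orientation; "wrist_force": force on the tool from outside, world axes, zero at the start; "moment": the same for the moment, N m; "opening": finger opening in m; "finger_force": force on a finger pad.
Only numpy, scipy, OpenCV 4.12 (cv2) and the standard library are available. Lean on these libraries where they do the work, as an engineer would, in place of code of your own. Each camera call takes 0.05 s, during which the arm holds its last target. There are 200 camera calls.

## Working session

There is one attempt and no reset: what is moved stays moved. The work goes in short steps, Python scripts to look and compute and a tool call to move; the robot and the scene stay as the last step left them, time stands still between calls to the robot, and variables do not carry over. Pictures are saved under pics/ and viewed, at most 10 in all, crops included, and the job is handed in when it is done.

```bash
ls; mkdir -p pics; cat > h.py <<'E'
import numpy as np, cv2
from rig import env
def ray(c,px):
    K=np.array(c["K"]);k1=c["k1"]
    d=np.array([(px[0]-K[0,2])/K[0,0],(px[1]-K[1,2])/K[1,1]]);u=d.copy()
    for _ in range(20): u=d/(1+k1*(u@u))
    T=np.array(c["extrinsics"]);return T[:3,3],T[:3,:3]@np.array([u[0],-u[1],-1])
def onz(c,px,z):
    o,d=ray(c,px);return o+d*(z-o[2])/d[2]
def proj(c,P):
    T=np.array(c["extrinsics"]);K=np.array(c["K"]);p=T[:3,:3].T@(np.array(P)-T[:3,3])
    u=np.array([p[0],-p[1]])/-p[2];u=u*(1+c["k1"]*(u@u));return K[:2,:2]@u+K[:2,2]
E
python3 - <<'E'
from h import *
for n in("top","side"):
    c=env.camera(n);cv2.imwrite(f"pics/{n}0.png",c["color"][:,:,::-1]);print(n,np.round(c["extrinsics"],3).tolist(),c["K"],c["k1"])
print(env.get_obs())
E
```

```text
pics
rig.py
top [[-0.006, 0.999, -0.05, 0.514], [-1.0, -0.005, 0.025, 0.042], [0.025, 0.05, 0.998, 1.219], [0.0, 0.0, 0.0, 1.0]] [[416.09229198   0.         315.12458913]
 [  0.         416.09229198 199.62769314]
 [  0.           0.           1.        ]] -0.06293092738161474
side [[0.98, 0.141, -0.14, 0.46], [-0.198, 0.733, -0.651, -0.516], [0.011, 0.666, 0.746, 0.736], [0.0, 0.0, 0.0, 1.0]] [[384.66656174   0.         316.45528988]
 [  0.         384.66656174 197.11317244]
 [  0.           0.           1.        ]] -0.08157186934583198
{'time': 0.1, 'joint_positions': array([-1.29891350e+00,  2.64675654e-01,  1.60524728e+00, -3.41563826e-05,
        1.27371288e+00, -3.68962673e-02]), 'qvel': array([-0.00066922, -0.00294255, -0.00487051, -0.00107092,  0.00082627,
        0.00105809]), 'joint_torque': array([-1.06115396e-03, -5.03621793e+01, -3.58070183e+01,  7.28698773e-02,
        2.33010954e-02, -5.43875592e-05]), 'eef_pos': array([ 0.20495502, -0.64248645,  0.25650862]), 'ee_rot': array([ 9.88104302e-01,  1.53781811e-01, -1.35965155e-04, -1.01262263e-03]), 'wrist_force': array([-0.44651362,  0.48257625,  0.03922951]), 'moment': array([-0.04077637,  0.02251756,  0.00278671]), 'finger_force': 0.0, 'opening': 0.08847401994129912}
```

View pics/top0.png

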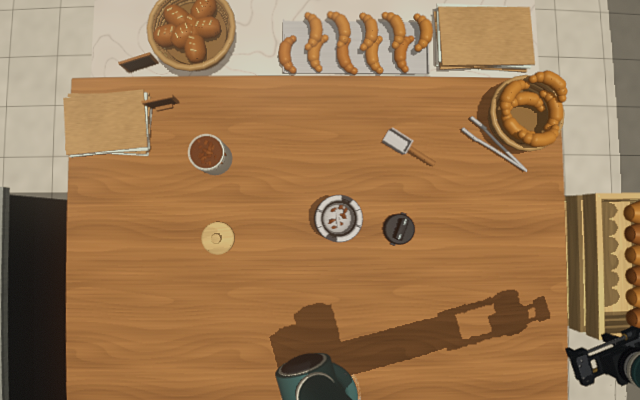

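View pics/side0.png

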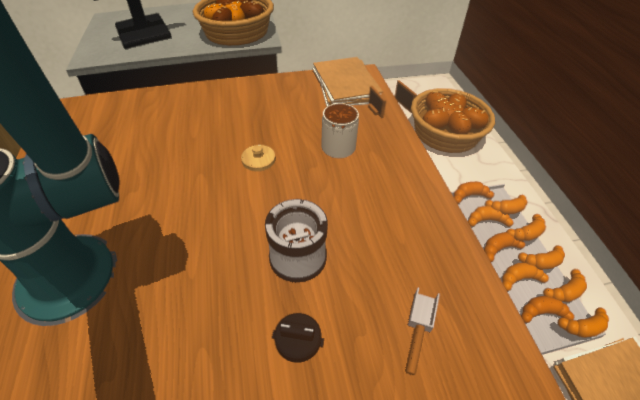

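The top view shows the mill at (339,218), its lid at (399,229), the jar lid at (217,238), the jar at (209,152) and the scoop at (405,147). The side view shows the mill at (297,237) and its lid at (298,337). Next I'll enlarge the mill and lid.

```bash
python3 - <<'E'
from h import *
t=cv2.imread("pics/top0.png");s=cv2.imread("pics/side0.png")
a=cv2.resize(t[180:260,300:430],None,fx=6,fy=6,interpolation=cv2.INTER_CUBIC)
cv2.imwrite("pics/z.png",a)
c=env.camera("top")
print("mill",onz(c,(339,218),.13),"lid",onz(c,(399,229),.04),onz(c,(407,217),.055),onz(c,(397,239),.055),"scoop",onz(c,(405,147),0.02))
E
```

```text
mill [ 0.5196319  -0.04800473  0.13      ] lid [ 0.48760398 -0.22663443  0.04      ] [ 0.521523  -0.2465434  0.055    ] [ 0.45991654 -0.21713677  0.055     ] scoop [ 0.72685269 -0.25311581  0.02      ]
```

View pics/z.png

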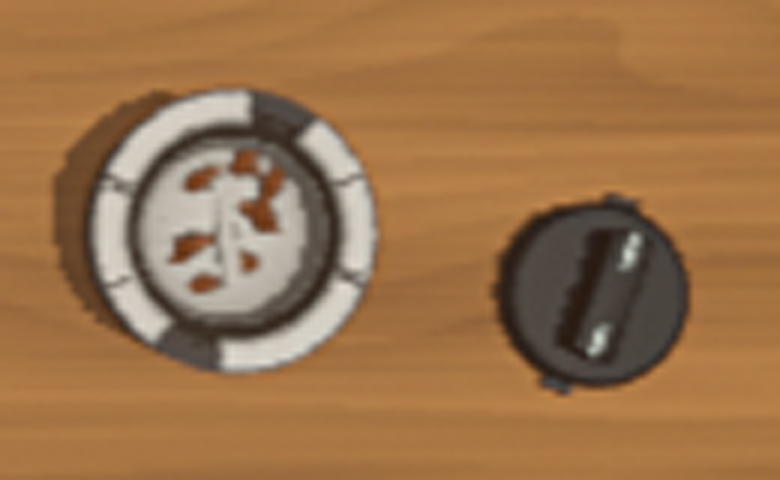

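The crop shows the notches at crop (280,113) and (190,348), and the 45° mark at (348,180). The lid's lugs are at (622,202) and (555,385). I'll compute the poses from these.

```bash
cat >> h.py <<'E'
from scipy.spatial.transform import Rotation as R
def yaw(): 
    o=env.get_obs();x=R.from_quat(o["ee_rot"]).as_matrix()[:,0];return np.arctan2(x[1],x[0])
def togo(P,Y):
    o=env.get_obs();M=R.from_quat(o["ee_rot"]).as_matrix()
    print("t",o["time"],"tool shift",np.round(M.T@(np.array(P)-o["eef_pos"]),4),"turn",round(((yaw()-Y+np.pi)%(2*np.pi))-np.pi,4),"yaw",round(yaw(),3),"j",np.round(o["joint_positions"],2))
E
python3 - <<'E'
from h import *
c=env.camera("top")
f=lambda x,y:((x+.5)/6-.5+300,(y+.5)/6-.5+180)
n1,n2=onz(c,f(280,113),.13),onz(c,f(190,348),.13)
l1,l2=onz(c,f(622,199),.005),onz(c,f(555,388),.005)
b=[onz(c,f(*p),.055) for p in((606,228),(650,234),(608,362),(562,346))]
for a,d in((n1,n2),(l1,l2)): print((a+d)/2,a-d,np.linalg.norm(a-d),np.arctan2(*(a-d)[1::-1]))
print("bar",np.mean(b,0),np.round(b,3))
hsv=cv2.cvtColor(c["color"],cv2.COLOR_RGB2HSV)
m=((hsv[...,1]<70)&(hsv[...,2]>130)).astype('u1');m[:190]=0;m[246:]=0;m[:,:308]=0;m[:,370:]=0
hull=cv2.convexHull(np.argwhere(m)[:,::-1].astype(np.int32))[:,0]
w=np.array([onz(c,p,.13)[:2] for p in hull],np.float32);print("ring",cv2.fitEllipse(w))
togo(list(((l1+l2)/2)[:2])+[.2],np.arctan2(*(l1-l2)[1::-1])+np.pi)
E
```

```text
[ 0.51976544 -0.04741204  0.13      ] [ 0.10232393 -0.04031195  0.        ] 0.10997836030819093 -0.37529212506428206
[ 0.48842714 -0.23072574  0.005     ] [ 0.09202729 -0.03446651  0.        ] 0.09826984642751105 -0.35835410699237435
bar [ 0.48980388 -0.22802362  0.055     ] [[ 0.52  -0.228  0.055]
 [ 0.517 -0.249  0.055]
 [ 0.457 -0.228  0.055]
 [ 0.465 -0.207  0.055]]
ring ((0.5196189284324646, -0.04758523404598236), (0.12172740697860718, 0.1232992485165596), 165.6609344482422)
t 0.2 tool shift [ 0.3952 -0.3062  0.0573] turn -2.4745 yaw 0.309 j [-1.3   0.26  1.6  -0.    1.27 -0.04]
```

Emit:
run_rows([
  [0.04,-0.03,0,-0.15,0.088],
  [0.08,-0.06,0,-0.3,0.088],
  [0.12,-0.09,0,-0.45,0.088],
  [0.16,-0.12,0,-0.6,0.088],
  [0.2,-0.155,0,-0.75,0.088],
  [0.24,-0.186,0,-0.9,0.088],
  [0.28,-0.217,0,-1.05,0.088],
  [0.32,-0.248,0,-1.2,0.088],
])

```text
refused: segments: the value is not of type 'object' (schema: type "object"). Nothing was moved.
```

Wrong form. The message asks for an object with one list for each field, so I'll send the same numbers that way.

Emit:
run_rows(segments={"dx":[0.04,0.08,0.12,0.16,0.2,0.24,0.28,0.32],"dy":[-0.03,-0.06,-0.09,-0.12,-0.155,-0.186,-0.217,-0.248],"dz":[0,0,0,0,0,0,0,0],"turn":[-0.15,-0.3,-0.45,-0.6,-0.75,-0.9,-1.05,-1.2],"finger_gap":[0.088,0.088,0.088,0.088,0.088,0.088,0.088,0.088]})

```text
time: 1.0
eef_pos: [0.4325, -0.3117, 0.2578]
ee_rot: [0.727, 0.687, 0.0, 0.0]
wrist_force: [1.2, -0.1, -0.9]
opening: 0.0879
finger_force: 0.0
```

Emit:
run_rows(segments={"dx":[0,0,0,0,0,0,0,0],"dy":[0,0,0,0,0,0,0,0],"dz":[0,0,0,0,0,0,0,0],"turn":[-0.15,-0.3,-0.45,-0.6,-0.75,-0.9,-1.05,-1.2],"finger_gap":[0.088,0.088,0.088,0.088,0.088,0.088,0.088,0.088]})

```text
time: 1.8
eef_pos: [0.4317, -0.3135, 0.2575]
ee_rot: [0.212, 0.977, 0.0, -0.0]
wrist_force: [-0.4, -0.4, 0.5]
opening: 0.0883
finger_force: 0.0
```

```bash
python3 - <<'E'
from h import *
togo([.489,-.229,.24],-.358+np.pi)
E
```

```text
t 1.8 tool shift [-0.0172  0.1006  0.0175] turn -0.0686 yaw 2.715 j [-0.67 -0.    1.91 -0.    1.24 -1.82]
```

Emit:
run_rows(segments={"dx":[-0.008,-0.017,-0.017,-0.017],"dy":[0.045,0.1,0.1,0.1],"dz":[0.008,0.017,0.017,0.017],"turn":[-0.035,-0.068,-0.068,-0.068],"finger_gap":[0.088,0.088,0.088,0.088]})

```text
time: 2.2
eef_pos: [0.4894, -0.2287, 0.2401]
ee_rot: [0.18, 0.984, 0.0, -0.001]
wrist_force: [-0.8, -0.3, -0.8]
opening: 0.0882
finger_force: 0.0
```

```bash
python3 - <<'E'
from h import *
c=env.camera("wrist");cv2.imwrite("pics/w1.png",c["color"][:,:,::-1]);print(np.round(c["extrinsics"],3).tolist(),np.round(c["K"],1).tolist())
print([np.round(proj(c,p)) for p in([.489,-.229,.055],[.489,-.229,0],[.52,-.0475,.13])])
togo([.489,-.229,.24],-.358+np.pi)
E
```

```text
[[0.355, -0.904, -0.237, 0.429], [0.935, 0.343, 0.091, -0.206], [-0.001, -0.254, 0.967, 0.367], [0.0, 0.0, 0.0, 1.0]] [[326.6, 0.0, 321.3], [0.0, 326.6, 197.5], [0.0, 0.0, 1.0]]
[array([322., 180.]), array([322., 170.]), array([567., 154.])]
t 2.25 tool shift [0.0004 0.0007 0.0005] turn -0.0053 yaw 2.778 j [-0.48  0.02  1.91 -0.    1.21 -1.69]
```

View pics/w1.png

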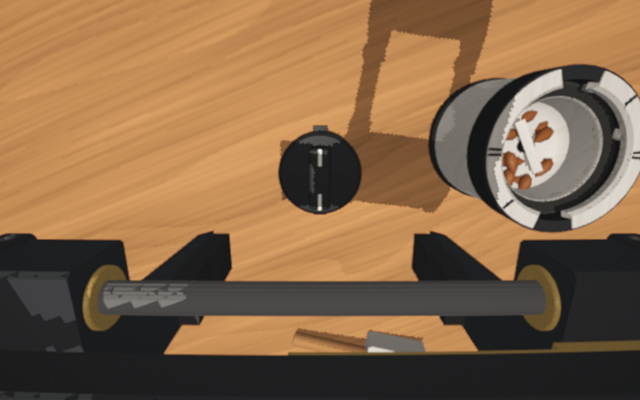

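The wrist view shows the lid disc centred at about (320,172), with its bar running vertically at column 320 and aligned with the tool. The mill ring is at about (555,147). I'll refine both numerically.

```bash
python3 - <<'E'
from h import *
c=env.camera("wrist");im=c["color"]
v=im.max(2)
m=(v<75).astype('u1');m[:120]=0;m[222:]=0;m[:,:270]=0;m[:,400:]=0
cs=max(cv2.findContours(m,0,2)[0],key=cv2.contourArea)[:,0]
ct=np.array([onz(c,p,.02)[:2] for p in cs],np.float32)
print(cv2.boundingRect(cs),cv2.fitEllipse(ct))
b=(v>150)&(im.astype(int).max(2)-im.min(2)<40);b[:140]=0;b[218:]=0;b[:,:290]=0;b[:,350:]=0
p=np.argwhere(b)[:,::-1]
for q in(p[p[:,1]<180],p[p[:,1]>=180]): print(len(q),q.mean(0),q.min(0),q.max(0),onz(c,q.mean(0),.055))
g=((v>150)&(im.astype(int).max(2)-im.min(2)<50)).astype('u1');g[:,:480]=0;g[240:]=0
h=cv2.convexHull(np.argwhere(g)[:,::-1].astype(np.int32))[:,0];h=h[h[:,0]<636]
print("ring",cv2.fitEllipse(np.array([onz(c,q,.13)[:2] for q in h],np.float32)))
E
```

```text
(280, 130, 83, 83) ((0.48814159631729126, -0.23110146820545197), (0.08806777000427246, 0.08859750628471375), 46.020511627197266)
45 [320.73333333 154.93333333] [319 149] [323 164] [ 0.46575021 -0.2224977   0.055     ]
37 [320.54054054 203.08108108] [319 195] [322 209] [ 0.51038427 -0.23973724  0.055     ]
ring ((0.5203092694282532, -0.048309870064258575), (0.12010254710912704, 0.12853723764419556), 176.63563537597656)
```

Emit:
run_rows(segments={"dx":[0,0,0,0,0,0,0],"dy":[-0.0026,-0.0026,-0.0026,-0.0026,-0.0026,-0.0026,-0.0026],"dz":[0.045,0.09,0.135,0.165,0.191,0.191,0.191],"turn":[0,0,0,0,0,0,0],"finger_gap":[0.07,0.06,0.06,0.06,0.06,0.06,0.06]})

```text
time: 3.0
eef_pos: [0.4876, -0.2338, 0.0496]
ee_rot: [0.182, 0.983, -0.0, -0.0]
wrist_force: [-0.3, 0.6, -0.2]
opening: 0.0602
finger_force: 0.0
```

Emit:
run_rows(segments={"dx":[0,0,0,0,0],"dy":[0,0,0,0,0],"dz":[0,0,0,0,0],"turn":[0,0,0,0,0],"finger_gap":[0,0,0,0,0]})

```text
time: 3.5
eef_pos: [0.4884, -0.2323, 0.05]
ee_rot: [0.181, 0.983, 0.0, 0.0]
wrist_force: [-0.3, 0.4, 1.1]
opening: 0.0224
finger_force: 0.7
```

Emit:
run_rows(segments={"dx":[0,0,0,0,0,0,0,0],"dy":[0,0,0,0,0,0,0,0],"dz":[0,0,-0.03,-0.06,-0.1,-0.14,-0.18,-0.18],"turn":[0,0,0,0,0,0,0,0],"finger_gap":[0,0,0,0,0,0,0,0]})

```text
time: 4.3
eef_pos: [0.4916, -0.2342, 0.2363]
ee_rot: [0.181, 0.983, -0.002, 0.005]
wrist_force: [0.8, -0.6, -1.6]
opening: 0.0218
finger_force: 30.0
```

```bash
python3 - <<'E'
from h import *
for i in range(2):
  c=env.camera("wrist")
  print(env.get_obs()["finger_force"])
cv2.imwrite("pics/w2.png",c["color"][:,:,::-1])
togo([.52,-.0478,.23],-.375+np.pi)
E
```

```text
29.999927608296275
29.99989123083651
t 4.4 tool shift [3.650e-02 1.838e-01 1.000e-04] turn 0.0103 yaw 2.777 j [-0.49  0.03  1.92 -0.    1.19 -1.7 ]
```

View pics/w2.png

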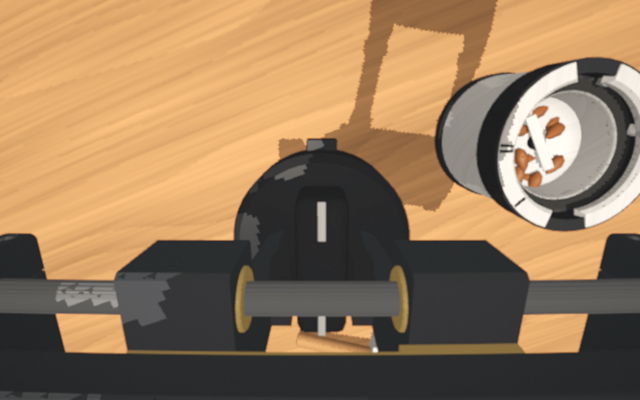

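The lid is held, with its lug at (321,140) and the bar centred at column 321. The mill's notches are at (600,70) and (567,218). Moving above the mill.

Emit:
run_rows(segments={"dx":[0.009,0.018,0.027,0.0365,0.0365,0.0365,0.0365,0.0365],"dy":[0.045,0.09,0.135,0.16,0.184,0.184,0.184,0.184],"dz":[0,0,0,0,0,0,0,0],"turn":[0,0,0,0,0.01,0.01,0.01,0.01],"finger_gap":[0,0,0,0,0,0,0,0]})

```text
time: 5.2
eef_pos: [0.5188, -0.0481, 0.2281]
ee_rot: [0.186, 0.982, -0.0, -0.001]
wrist_force: [0.1, -0.1, -1.9]
opening: 0.0219
finger_force: 30.0
```

```bash
python3 - <<'E'
from h import *
C={}
for n in("top","side","wrist"):
  c=env.camera(n);C[n]=c;cv2.imwrite(f"pics/{n}3.png",c["color"][:,:,::-1])
o=env.get_obs();print(o["eef_pos"],o["ee_rot"])
t=C["top"]["color"][150:250,290:410,::-1];s=C["side"]["color"][130:290,230:390,::-1];w=C["wrist"]["color"][90:250,200:440,::-1]
a=np.hstack([cv2.resize(t,(360,300)),cv2.resize(s,(300,300))]);b=cv2.resize(w,(450,300));b=np.hstack([b,np.zeros((300,210,3),'u1')])
cv2.imwrite("pics/c3.png",np.vstack([a,b]))
togo([.52,-.0478,.23],-.375+np.pi)
E
```

```text
[ 0.51940577 -0.04844914  0.22921298] [ 1.86969984e-01  9.82365517e-01 -1.34587606e-04 -4.44625157e-04]
t 5.35 tool shift [-0.0003  0.0008 -0.0008] turn -0.0012 yaw 2.765 j [-0.14 -0.01  1.96 -0.    1.19 -1.34]
```

View pics/c3.png

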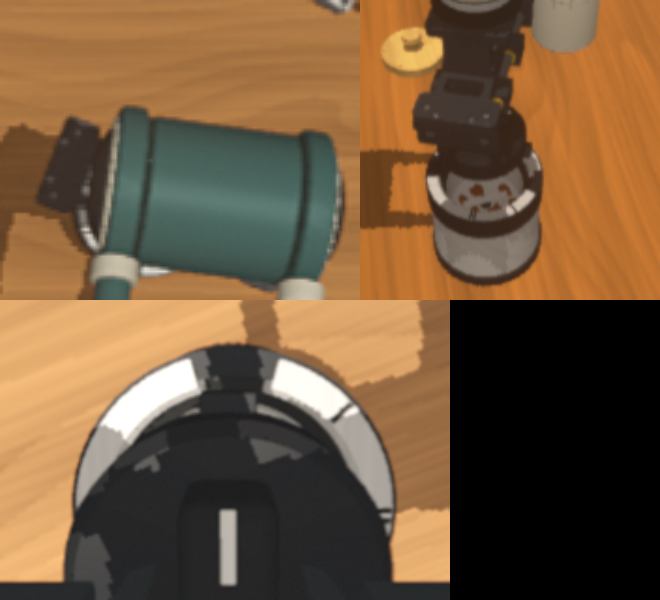

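The wrist view shows the lid over the mill with its lug heading into the far notch (crop about (235,375)). The white ring ends flank it at crop x 195 and 278. Next I'll measure the ring centre and notch angle from the wrist view by sampling along the ring circle.

```bash
cat > m.py <<'E'
from h import *
def ring(c,cen,z=.13):
    im=c["color"].astype(int);v=im.max(2);wh=((v>140)&(v-im.min(2)<45))
    # outer edge of ring near (r 61.5?) radial scan
    res=[]
    for r in(.053,.055,.057):
        ths=np.radians(np.arange(0,360,.5));s=[]
        for t in ths:
            p=np.round(proj(c,[cen[0]+r*np.cos(t),cen[1]+r*np.sin(t),z])).astype(int)
            s.append(wh[p[1],p[0]] if 0<=p[0]<640 and 0<=p[1]<400 else 0)
        s=np.array(s).astype(int);e=np.flatnonzero(np.diff(s))
        res.append([(int(np.degrees(ths[i])),int(s[i+1])) for i in e])
    return res
if __name__=="__main__":
    c=env.camera("wrist");cen=np.array([.52,-.048])
    im=c["color"].astype(int);v=im.max(2);wh=((v>140)&(v-im.min(2)<45)).astype('u1')
    wh[250:]=0;wh[:,:230]=0;wh[:,425:]=0
    lab=cv2.connectedComponentsWithStats(wh);k=[i for i in range(1,lab[0]) if lab[2][i,4]>80];print(lab[2][k].tolist())
    p=np.argwhere(np.isin(lab[1],k))[:,::-1];w=np.array([onz(c,q,.13)[:2] for q in p])
    th=np.degrees(np.arctan2(*(w-cen).T[::-1]))//3
    from scipy.optimize import least_squares
    out=np.array([w[th==t][np.argmax(np.linalg.norm(w[th==t]-cen,axis=1))] for t in np.unique(th) if (th==t).sum()>5])
    f=least_squares(lambda a:np.hypot(*(out-a[:2]).T)-a[2],[*cen,.06],loss="soft_l1",f_scale=.001)
    print(len(out),f.x,np.sqrt(np.mean(f.fun**2)))
    for r in ring(c,f.x[:2]): print(r)
    o=env.get_obs();M=R.from_quat(o["ee_rot"]).as_matrix();print(o["eef_pos"])
    for x in(-.02,0.02,.031,.0505): print(x,[np.round(proj(c,o["eef_pos"]+M@np.array([x,0,.049-h])),1).tolist() for h in(.007,.026,.055)])
    g=v[185:252,322-3:322+3].mean(1);print(np.round(g[::2]))
    print("col",np.round(v[222,305:340]))
    print("lug",np.round(v[135:160,323]))
E
python3 m.py
```

```text
[[241, 120, 68, 80, 1649], [341, 121, 68, 79, 1704], [318, 202, 8, 40, 317]]
60 [ 0.50248302 -0.03979722  0.04877489] 0.007583643333438456
[(56, 1), (82, 0), (229, 1), (230, 0), (230, 1), (233, 0), (233, 1), (253, 0)]
[(54, 1), (74, 0), (238, 1), (238, 0), (239, 1), (256, 0)]
[(52, 1), (67, 0), (245, 1), (258, 0)]
[ 0.51955215 -0.04841092  0.22945986]
-0.02 [[322.7, 266.2], [322.8, 283.3], [323.1, 317.9]]
0.02 [[322.7, 197.9], [322.9, 208.1], [323.1, 229.3]]
0.031 [[322.7, 177.7], [322.9, 185.7], [323.1, 202.3]]
0.0505 [[322.7, 140.2], [322.9, 143.8], [323.2, 151.3]]
[ 38.  31.  31.  31.  31.  31.  32.  34.  88. 186. 188. 188. 188. 188.
 188. 188. 187. 187. 187. 187. 187. 187. 187. 187. 187. 187. 187. 188.
 156.  38.  39.  39.  39.  39.]
col [ 38  38  38  40  38  39  38  39  39  39  38  54 110 164 184 188 188 189
 190 184 153  84  37  38  38  38  39  39  40  40  38  40  39  38  39]
lug [40 40 39 34 38 43 45 45 45 43 44 44 45 42 40 35 32 32 35 37 38 36 36 36
 38]
```

```bash
python3 - <<'E'
from m import *
from scipy.optimize import least_squares
c=env.camera("wrist");cen=np.array([.52,-.048])
im=c["color"].astype(int);v=im.max(2);wh=((v>140)&(v-im.min(2)<45)).astype('u1')
wh[200:]=0;wh[:,:230]=0;wh[:,425:]=0
p=np.argwhere(wh)[:,::-1];w=np.array([onz(c,q,.13)[:2] for q in p])
th=np.degrees(np.arctan2(*(w-cen).T[::-1]))//2
out=np.array([w[th==t][np.argmax(np.linalg.norm(w[th==t]-cen,axis=1))] for t in np.unique(th) if (th==t).sum()>5])
for r0 in(.0605,.061,.0615,.062,None):
    g=(lambda a:np.hypot(*(out-a[:2]).T)-(r0 or a[2]))
    f=least_squares(g,[*cen,.06],loss="soft_l1",f_scale=.0005);print(r0,len(out),f.x,np.sqrt(np.mean(g(f.x)**2)))
    if r0 in(.061,.0615):
        for r in ring(c,f.x[:2]): print(r)
E
```

```text
0.0605 74 [ 0.51901843 -0.04697496  0.06      ] 0.0015842677437438255
0.061 74 [ 0.51959978 -0.0472897   0.06      ] 0.0016113763457535817
[(77, 1), (111, 0), (114, 1), (143, 0), (172, 1), (232, 0)]
[(73, 1), (112, 0), (113, 1), (143, 0), (173, 1), (237, 0)]
[(71, 1), (112, 0), (113, 1), (143, 0), (173, 1), (240, 0)]
0.0615 74 [ 0.52017917 -0.04758154  0.06      ] 0.0016649320341922155
[(78, 1), (112, 0), (114, 1), (143, 0), (171, 1), (232, 0)]
[(73, 1), (112, 0), (114, 1), (143, 0), (172, 1), (236, 0)]
[(72, 1), (113, 0), (114, 1), (143, 0), (173, 1), (239, 0)]
0.062 74 [ 0.52076776 -0.04784727  0.06      ] 0.0017387009321757877
None 74 [ 0.51819863 -0.04662312  0.05986124] 0.0015965746679807915
```

Emit:
run_rows(segments={"dx":[-0.0005,-0.0005,-0.0005,-0.0005,-0.0005,-0.0005,-0.0005],"dy":[0.0012,0.0012,0.0012,0.0012,0.0012,0.0012,0.0012],"dz":[0.02,0.04,0.047,0.051,0.053,0.055,0.057],"turn":[0.01,0.01,0.01,0.01,0.01,0.01,0.01],"finger_gap":[0,0,0,0,0,0,0]})

```text
time: 6.15
eef_pos: [0.5214, -0.0467, 0.1735]
ee_rot: [0.191, 0.982, 0.0, 0.001]
wrist_force: [-0.0, -1.1, -2.0]
opening: 0.0218
finger_force: 30.0
```

Emit:
run_rows(segments={"dx":[0,0,0,0,0],"dy":[0,0,0,0,0],"dz":[0.003,0.006,0.008,0.01,0.01],"turn":[0,0,0,0,0],"finger_gap":[0,0,0,0,0]})

```text
time: 6.65
eef_pos: [0.5204, -0.0465, 0.1623]
ee_rot: [0.191, 0.982, -0.0, -0.0]
wrist_force: [0.2, 0.6, -2.6]
opening: 0.0215
finger_force: 30.0
```

```bash
python3 - <<'E'
from h import *
togo([.52,-.0478,.161],-.38+np.pi)
E
```

```text
t 6.65 tool shift [-0.0001 -0.0014  0.0013] turn -0.0047 yaw 2.757 j [-0.14  0.06  2.03  0.    1.06 -1.32]
```

Emit:
run_rows(segments={"dx":[0,0,0],"dy":[0,0,0],"dz":[0.001,0.002,0.002],"turn":[0,0,0],"finger_gap":[0,0,0]})

```text
time: 6.95
eef_pos: [0.5208, -0.0466, 0.162]
ee_rot: [0.191, 0.982, -0.0, 0.0]
wrist_force: [-3.1, -0.1, 5.7]
opening: 0.0218
finger_force: 30.0
```

Emit:
run_rows(segments={"dx":[0,0,0,0],"dy":[0,0,0,0],"dz":[0.0005,0.001,0.001,0.001],"turn":[0,0,0,0],"finger_gap":[0,0,0,0]})

```text
time: 7.35
eef_pos: [0.5208, -0.0466, 0.162]
ee_rot: [0.191, 0.982, 0.0, 0.0]
wrist_force: [-6.8, 0.3, 11.5]
opening: 0.0219
finger_force: 30.0
```

```bash
python3 - <<'E'
from h import *
c=env.camera("side");b=env.camera("wrist")
a=cv2.resize(c["color"][150:290,225:385,::-1],(400,350),interpolation=2);d=cv2.resize(b["color"][80:255,220:420,::-1],(400,350),interpolation=2)
cv2.imwrite("pics/c4.png",np.hstack([a,d]));o=env.get_obs();print(o["eef_pos"],o["wrist_force"],o["moment"])
E
```

```text
[ 0.52082467 -0.04657456  0.1619432 ] [-6.07026112  0.71603344 10.33387512] [ 0.17449704  0.78597943 -0.01093675]
```

View pics/c4.png

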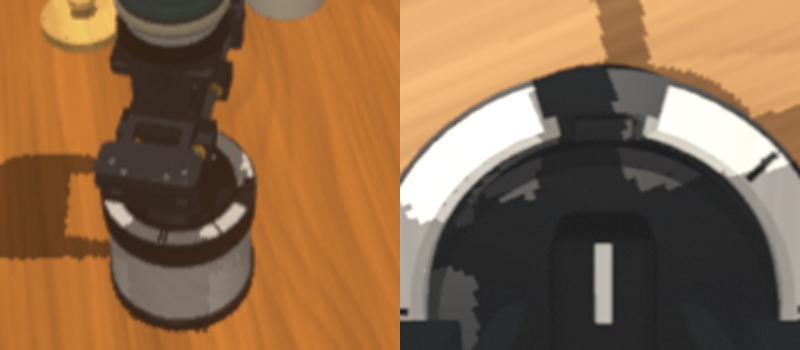

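The lug sits inside the notch (right half, about (605,128)), and contact came at TCP z 0.162, so the lid is seated. I'll ease the side load, then turn.

Emit:
run_rows(segments={"dx":[0.001,0.001,0.001,0.001,0.001,0.001,0.001],"dy":[0,0,0,0,0,0,0],"dz":[-0.001,-0.001,-0.001,-0.001,-0.001,-0.001,-0.001],"turn":[0,0,0.05,0.1,0.15,0.2,0.2],"finger_gap":[0,0,0,0,0,0,0]})

```text
time: 8.15
eef_pos: [0.5207, -0.0466, 0.162]
ee_rot: [0.288, 0.957, -0.0, 0.001]
wrist_force: [-1.8, -1.6, 6.2]
opening: 0.0219
finger_force: 30.0
```

```bash
python3 - <<'E'
from h import *
o=env.get_obs();print(yaw(),o["wrist_force"],o["moment"])
E
```

```text
2.5563008291665548 [-1.82875643 -1.64877473  6.21171512] [-0.14228157  0.14058503  0.03687535]
```

Emit:
run_rows(segments={"dx":[0,0,0,0,0,0,0,0],"dy":[0,0,0,0,0,0,0,0],"dz":[0,0,0,0,0,0,0,0],"turn":[0.1,0.2,0.3,0.4,0.5,0.55,0.585,0.585],"finger_gap":[0,0,0,0,0,0,0,0]})

```text
time: 8.95
eef_pos: [0.5201, -0.0471, 0.162]
ee_rot: [0.552, 0.834, -0.001, 0.001]
wrist_force: [-2.7, -2.6, 7.5]
opening: 0.0218
finger_force: 30.1
```

```bash
python3 - <<'E'
from h import *
b=env.camera("wrist");o=env.get_obs();print(yaw(),o["eef_pos"],o["wrist_force"],o["moment"])
cv2.imwrite("pics/w5.png",cv2.resize(b["color"][60:300,160:480,::-1],(800,600),interpolation=2))
E
```

```text
1.972946600887665 [ 0.5201297  -0.04706062  0.16197694] [-3.91642539 -2.41918131  7.61030351] [-0.41406039  0.414185    0.31763922]
```

View pics/w5.png

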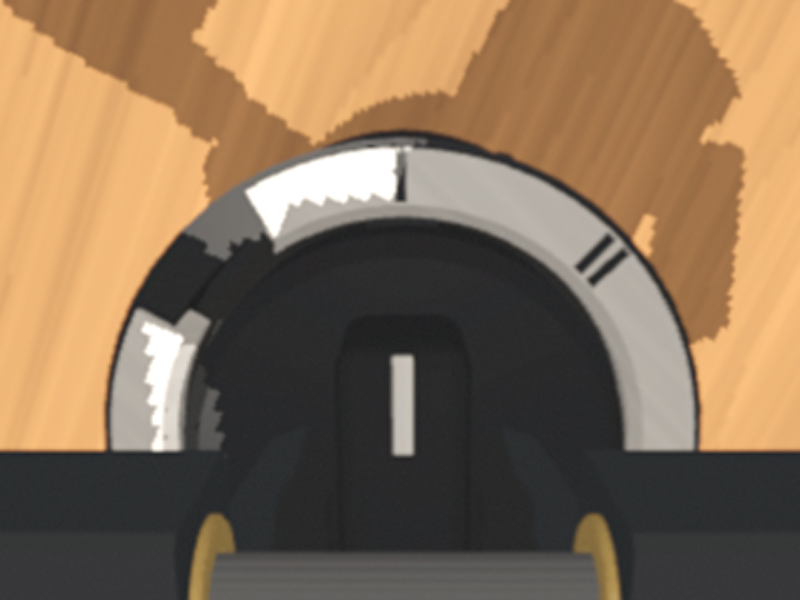

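The single pulse mark at (402,175) lies straight in line with the grip bar at column 402. The lock's double line is well ahead at (602,260), and the moment of 0.32 N m matches the spring. I'll settle briefly, check, and hand in.

Emit:
run_rows(segments={"dx":[0,0,0,0,0],"dy":[0,0,0,0,0],"dz":[0,0,0,0,0],"turn":[0,0,0,0,0],"finger_gap":[0,0,0,0,0]})

```text
time: 9.5
eef_pos: [0.5201, -0.0471, 0.162]
ee_rot: [0.552, 0.834, -0.001, 0.001]
wrist_force: [-2.8, -3.3, 7.7]
opening: 0.0217
finger_force: 30.1
```

```bash
python3 - <<'E'
from h import *
o=env.get_obs();print(yaw(),o["eef_pos"],o["moment"],o["finger_force"])
print(env.job_done())
E
```

```text
1.9729352044928956 [ 0.52010227 -0.04706936  0.16196965] [-0.40252623  0.47196241  0.35491786] 30.065464368090034
the job is handed in; nothing more can be done
None
```

The mill's lid is seated, turned 45° clockwise to the pulse mark and held there in the gripper with a 30 N grip; I handed the job in at 9.5 s, before any lock click, and got no verdict back.

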